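Shift the platform rocker's gear lever to the yellow slot

TASK

Put the bench rocker into its yellow gear: push the ball-topped selector lever along its H-shaped gate, with the fingertips and without gripping it, until it is fully home at the end of the slot marked by the yellow disc, then let go and draw clear. Push gently, keep the lever out of the slots of the other three colours on the way, and leave the jar, the bottle, the tube rack and the pen where they stand.

Things in the scene. Friction and masses are not known exactly. Their poses are not given: they have to be found in the camera images.
- rocker: The white bench rocker. Origin on the bench right under the gate's centre; x, y, z axes as gate. Its casing top is 90 mm above the bench, reaching 180 mm to either side in y and 94 mm to the front (-x). Behind, from x = 115 to 295 mm, a low tray with lying blue-capped tubes, up to 142 mm above the bench. It does not move.
- gate (a point): Centre of the gate, at the upper face (100 mm above the bench) of the 128 x 128 x 10 mm grey metal plate. z up; x, y turned up to 0.4 rad from the robot's. Opening: a neutral channel along y (16 mm wide, 76 mm long) crossed by three slots along x at y = -30, 0, +30 mm (16 mm wide, ending at x = +33 and -33 mm). Corners between channel and slots rounded, 7 mm.
- lever_knob (a point): Centre of the lever's white ball knob, 34 mm in diameter, on a steel rod 10 mm in diameter that tilts about a pivot 75 mm below the gate's centre (knob 155 mm from the pivot: 180 mm above the bench upright, about 160 mm in a corner, where it stands about 52 mm in gate x and 54 mm in gate y from the centre). 2 to 3 N moves it; it stays where left, no springs or detents; gate edges stop the rod.
- lever_at_gate (a point): Point on the rod's axis 75 mm from the pivot, where the rod passes through the gate. In the gate's frame about (0, 0) when upright; home in a corner about 25 mm in x and 26 mm in y from the centre. The lever starts somewhere in the middle column (front slot, neutral or back slot).
- across (a joint): Tilt of the lever across the gate, rad: 0 in the middle column, about +0.38 in the column at gate y = +30 mm, -0.38 at y = -30 mm (rod in the plate at y = 75 mm x tan; side play about 3 mm)
- along (a joint): Tilt of the lever along the slots, rad: 0 in the neutral channel, positive towards gate +x; about 0.34 either way when home at a corner slot's end, 0.36 in the middle column. To pass from column to column it must be within about 0.05 of 0.
- disc_yellow: Yellow disc, 24 mm in diameter, 1.5 mm thick, flat on the gate plate; origin at its underside. One disc lies beyond the end of each of the four corner slots, in line with it: 47 mm from the gate's centre in x, 30 mm in y. Which colour lies at which corner changes from run to run. Yellow marks the wanted slot.
- disc_blue: Blue disc, likewise; its slot is not to be entered
- disc_red: Red disc, likewise; its slot is not to be entered
- disc_green: Green disc, likewise; its slot is not to be entered
- jar: Bystander: small white jar with blue cap, 38 mm in diameter, 46 mm tall, standing loose on the casing about 145 mm to the left (+y) of the gate's centre; origin at the centre of its underside
- bottle: Bystander: clear bottle with blue cap, 66 mm in diameter, 130 mm tall, on the bench to the right of the machine; origin at the centre of its underside
- rack: Bystander: red tube rack, 160 x 70 x 32 mm, with small tubes up to 48 mm high, on the bench to the left of the machine; origin at the centre of its underside
- pen: Bystander: white and blue pen, 125 mm long and 12 mm thick, lying on the bench in front of the machine; origin at its underside

How it is judged:
By the outcome, as a careful person would: the job done as asked, in the order asked, and still so for the second after the job is handed in, with the robot touching nothing.
It also fails if it takes over 58 s, if anything falls off the work surface, if the arm or the gripper's body presses on something with over 40 N, if the wrist force passes 120 N, or if a joint passes its speed limit or range.

ROBOT

A 6-joint arm with a two-finger parallel gripper is mounted at the origin on the work surface. World frame = base frame: x ahead of the robot, y to its left, z up, the work surface at z = 0. Lengths are in m, angles in rad, forces in N, time in s.
With the tool pointing down it reaches from about 0.35 to 0.975 m from the base axis. Payload 4.9 kg.
Tool frame: the origin (TCP) lies at the very end of the fingers, on their centre line; the grasp point (between the pads) lies 19 mm behind it (ctrl.pinch_z is the distance from the TCP to the grasp point, in m); z points along the fingers, y is the direction in which the jaws open and shut (so a half turn about z gives the same grasp; the last joint's range is limited). The gripper opens to 85 mm and grips with 20 to 120 N. Pads are 22 mm wide; open, the fingers measure 114 mm over their backs; the gripper's body (76 mm by 85 mm) begins 54 mm behind the grasp point. The pads swing forward as they close: fully open they stand 13 mm farther back than shut.
Start: joints at [1.138, 0.053, 1.613, -0, 1.476, -0.119], TCP at [0.193, 0.594, 0.231] pointing down, gripper open.
Joint ranges: [-3.01, 3.01], [-1.01, 2.22], [0.06, 2.58], [-1.02, 4.17], [0.09, 2.62], [-3.14, 3.14]. Speed limits (rad/s): [2.57, 2.57, 3.14, 3.14, 3.14, 3.14].

INTERFACE

Orientations are given as a rotation vector (axis times angle).
In Python, from station import ctrl gives the robot as it stands.
- The arm moves only by the tool carry_out, never from a script. Its argument "series" is a list of rows, each a list of 7 numbers: the shift along the world's x, y, z each as a share of 0.025 m, from -1 to 1, then the turn, a rotation vector about the world's x, y, z each as a share of 0.1 rad, from -1 to 1, then the opening, from 0 (shut) to 1 (fully open). A call has 1 to 12 rows; each row shifts and turns the commanded pose from where the row before left it; what a row does not reach is not made up. A row lasts 1/10 s, in which the tool goes at most 50 mm and 8.59 degrees, less where a joint would pass 70% of its speed; a pose out of reach is approached as far as the arm can. A call with a number of a shift or a turn outside -1 to 1 is refused whole. A call with a gripper value outside its range is refused whole. The fingers move at their own pace and stop on an object; "grip_force" is the grip in N (left out, the last holds). Time passes only in rows, so rows that do not move let the fingers close. It gives the time, the measured TCP pose, the force and the opening at its end, in the units of the state.
- ctrl.get_obs(): the state, without advancing time (a new reading comes with each control period).
- ctrl.get_image(name): name is "scene" or "top" or "wrist"; returns a dict with "frame" (420x560x3 uint8, blue, green, red), "fx", "fy", "cx", "cy" (pixels), "k1" (the pictures are not rectified: a ray, as slopes to the right and down, at radius r is drawn at 1 + k1 r^2 times it, then the intrinsics apply), "R" (3x3) and "t" (3): a world point X has camera coordinates R X + t; the wrist camera has in their place "hand_eye" (4x4, takes a point from camera to tool coordinates, whose origin is the TCP and whose axes are the flange's). Camera axes: x right, y down, z forward; pixel columns grow to the right and rows downward; lengths in m; the calibration is good to about 2 mm. A picture is of the moment at which its call begins: read the wrist's pose just before it. There is no depth.
- ctrl.finish_job(): hands the job in, once; it reports no verdict.
Trained networks look in a picture, given as the dict that the camera call returned (one of the last four; its "shot" number tells which), for a name from the list of things; names that differ only in an ending like _2 or _b are one class to them, and where a whole thing is asked for, a point or a joint stands for the part that bears it (a point fixed in the world has none). Each returns a list of dicts, best first, with "p" (0 to 1); they miss things now and then, are a little off and sometimes report something else, mostly with a low value. They report only what shows in the picture. A call takes as long as a camera call.
- ctrl.trace(picture, name): "mask" (420x560 bool, what is visible of it) and "rect" ([left, top, width, height] as shares, 0 to 1, of the picture: columns of its width, rows of its height, round what is visible of it).
- ctrl.mark_of(picture, name): "position" ([column, row] as shares, 0 to 1, of the picture: columns of its width, rows of its height: a listed point, or the origin of a listed thing).
The state is a dict: "t": time; "q": joint angles; "dq": joint speeds; "effort": joint torques, N m; "tool_pos": TCP position; "tool_rot": TCP orientation; "contact_force": force on the tool from outside, world axes, zero at the start; "wrist_torque": the same for the moment, N m; "opening": finger opening in m.
Only numpy, scipy, OpenCV 4.12 (cv2) and the standard library are available. Lean on these libraries where they do the work, as an engineer would, in place of code of your own. Each camera call takes 0.05 s, during which the arm holds its last target.

## Working session

There is one attempt and no reset: what is moved stays moved. The work goes in short steps, Python scripts to look and compute and a tool call to move; the robot and the scene stay as the last step left them, time stands still between calls to the robot, and variables do not carry over. Pictures are saved under pics/ and viewed, and the job is handed in when it is done.

Besides the shell and the picture viewer there is one more tool, called after "Emit:" as name([rows], argument=value, ...), one row to a line, values as JSON. carry_out: Moves the arm, as the interface text tells. Shift numbers are shares of 0.025 m and turn numbers shares of 0.1 rad, none past 1 either way. Its arguments: {"type":"object","properties":{"series":{"type":"array"},"grip_force":{"type":"number"}},"required":["series"]}

```bash
mkdir -p pics
cat > h.py <<'E'
import numpy as np, cv2
from station import ctrl
from scipy.spatial.transform import Rotation as Rn
def ray(pic,uv,px=False):
    u=np.array(uv,float)
    if not px: u=u*[560,420]
    d=np.array([(u[0]-pic['cx'])/pic['fx'],(u[1]-pic['cy'])/pic['fy']])
    s=d.copy()
    for _ in range(30): s=d/(1+pic['k1']*(s@s))
    R=np.array(pic['R']);t=np.array(pic['t'])
    return -R.T@t, R.T@np.array([s[0],s[1],1.])
def atz(pic,uv,z,px=False):
    c,d=ray(pic,uv,px); return c+d*(z-c[2])/d[2]
def proj(pic,X):
    R=np.array(pic['R']);t=np.array(pic['t']);p=R@np.array(X)+t
    s=p[:2]/p[2]; s=s*(1+pic['k1']*(s@s)); return s*[pic['fx'],pic['fy']]+[pic['cx'],pic['cy']]
def tri(obs):
    A=np.zeros((3,3));b=np.zeros(3)
    for pic,uv in obs:
        c,d=ray(pic,uv);d=d/np.linalg.norm(d);P=np.eye(3)-np.outer(d,d);A+=P;b+=P@c
    X=np.linalg.solve(A,b)
    res=[np.linalg.norm(np.cross(X-ray(p,u)[0],ray(p,u)[1]/np.linalg.norm(ray(p,u)[1]))) for p,u in obs]
    return X,res
E
python3 - <<'E'
from h import *
np.set_printoptions(precision=4,suppress=True)
S=ctrl.get_image('scene');T=ctrl.get_image('top')
cv2.imwrite('pics/s0.png',S['frame']);cv2.imwrite('pics/t0.png',T['frame'])
H={'gate':.1,'disc_yellow':.1,'disc_blue':.1,'disc_red':.1,'disc_green':.1,'lever_knob':.178,'lever_at_gate':.1,'jar':.09,'bottle':0,'rack':0,'pen':0}
for n,z in H.items():
    for nm,P in (('S',S),('T',T)):
        m=ctrl.mark_of(P,n)
        for k in m[:1]: print(n,nm,round(k['p'],2),np.array(k['position'])*[560,420],atz(P,k['position'],z))
k=[(P,ctrl.mark_of(P,'lever_knob')[0]['position']) for P in (S,T)]
print(tri(k))
print(ctrl.get_obs())
E
```

```text
gate S 0.63 [270.704 263.718] [ 0.6138 -0.0889  0.1   ]
gate T 0.78 [315.504 199.29 ] [ 0.5622 -0.0445  0.1   ]
disc_yellow S 0.6 [251.776 229.698] [ 0.5035 -0.0473  0.1   ]
disc_yellow T 0.4 [322.392 224.994] [ 0.5082 -0.0582  0.1   ]
disc_blue S 0.52 [266.224 261.618] [ 0.6016 -0.092   0.1   ]
disc_blue T 0.21 [206.416 169.092] [0.6267 0.1845 0.1   ]
disc_red S 0.46 [269.92  225.582] [ 0.5283 -0.0054  0.1   ]
disc_red T 0.48 [292.88  212.688] [0.5338 0.0026 0.1   ]
disc_green S 0.55 [248.08 228.69] [ 0.4939 -0.0516  0.1   ]
disc_green T 0.59 [309.792 176.316] [ 0.6113 -0.0331  0.1   ]
lever_knob S 0.58 [277.424 232.092] [ 0.6022 -0.0507  0.178 ]
lever_knob T 0.92 [324.408 175.686] [ 0.5936 -0.0568  0.178 ]
lever_at_gate S 0.47 [273.    244.314] [ 0.577  -0.0434  0.1   ]
lever_at_gate T 0.76 [317.408 191.016] [ 0.5798 -0.0487  0.1   ]
jar S 0.78 [321.888 232.68 ] [0.6386 0.0754 0.09  ]
jar T 0.69 [254.8   165.606] [0.637 0.083 0.09 ]
bottle S 0.24 [350.504 233.1  ] [0.6589 0.189  0.    ]
bottle T 0.75 [423.192 263.718] [ 0.4371 -0.2883  0.    ]
rack S 0.7 [351.512 235.914] [ 0.6673  0.1827 -0.    ]
rack T 0.64 [206.92  166.908] [0.6576 0.1968 0.    ]
pen T 0.58 [319.984 279.51 ] [ 0.4015 -0.0596  0.    ]
(array([ 0.5976, -0.0532,  0.1749]), [np.float64(0.005049522856185704), np.float64(0.005049522856185693)])
{'t': 1.3, 'q': array([ 1.138 ,  0.0527,  1.6129, -0.    ,  1.476 , -0.119 ]), 'dq': array([-0.0011, -0.001 , -0.0003,  0.0009, -0.0013, -0.0004]), 'effort': array([ -0.0025, -39.365 , -37.0465,  -0.0003,   0.0003,   0.    ]), 'tool_pos': array([0.1929, 0.5945, 0.2313]), 'tool_rot': array([0.4909, 3.103 , 0.    ]), 'contact_force': array([ 0.6229,  0.5827, -0.1497]), 'wrist_torque': array([ 0.0422, -0.0077,  0.0041]), 'opening': 0.08514589474839547}
```

Run:
```python
import cv2
s=cv2.imread('pics/s0.png');t=cv2.imread('pics/t0.png')
cv2.imwrite('pics/s0c.png',cv2.resize(s[170:320,190:390],None,fx=4,fy=4,interpolation=cv2.INTER_CUBIC))
cv2.imwrite('pics/t0c.png',cv2.resize(t[130:280,220:420],None,fx=4,fy=4,interpolation=cv2.INTER_CUBIC))
```

```text
(no output)
```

View pics/s0c.png

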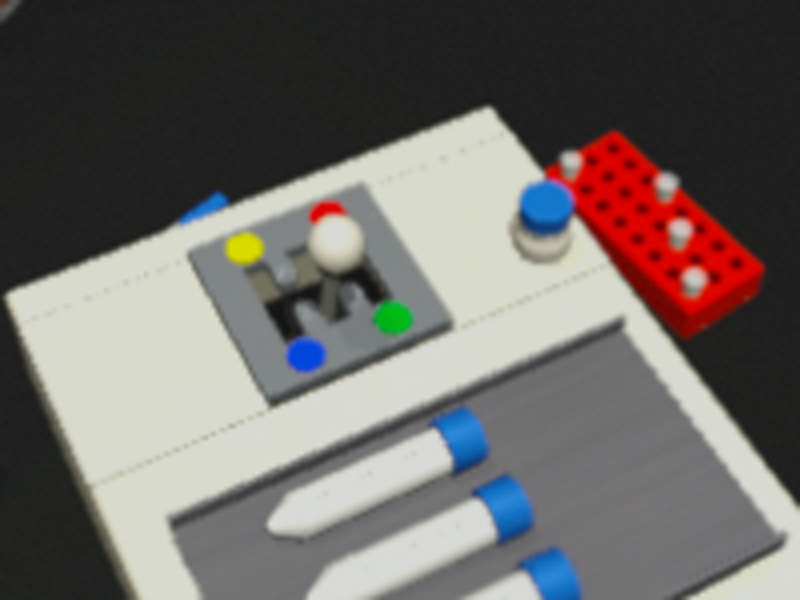

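View pics/t0c.png

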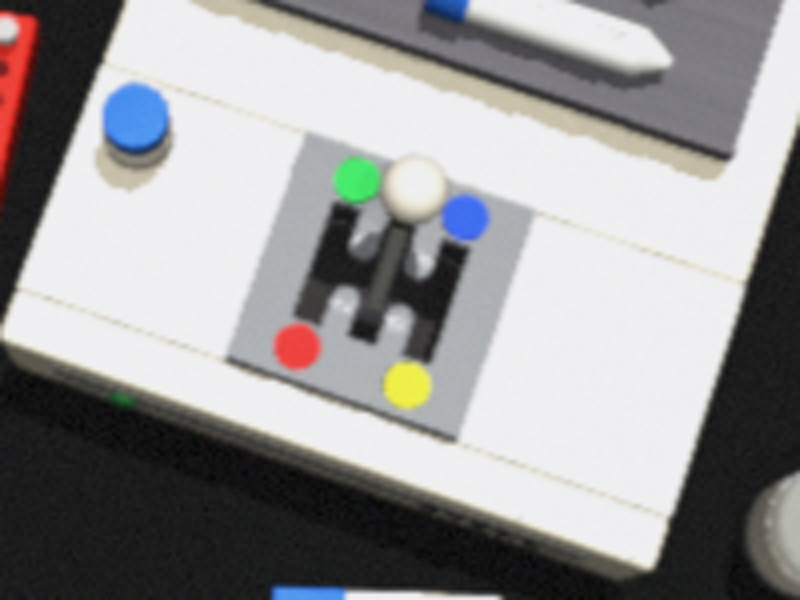

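View pics/t0.png

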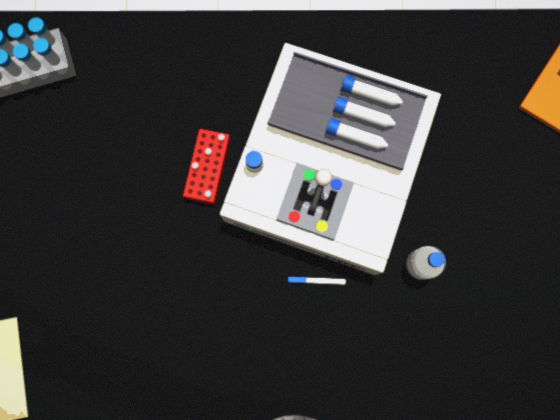

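View pics/s0.png

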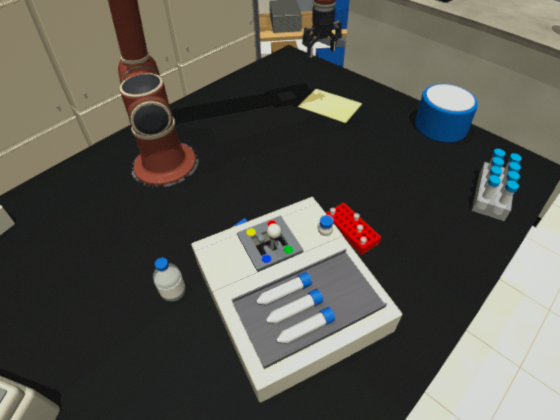

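The lever stands in the middle column's back slot, and yellow is at the front right (gate -x, -y). Next I fit the gate frame from the disc colours.

```bash
cat >> h.py <<'E'
from scipy.optimize import least_squares
RG={'yellow':((22,120,120),(35,255,255)),'blue':((105,150,80),(130,255,255)),'green':((45,120,80),(80,255,255)),'red':((0,150,100),(8,255,255))}
def blobs(pic,near,rad):
    hsv=cv2.cvtColor(pic['frame'],cv2.COLOR_BGR2HSV);o={}
    for c,(l,h) in RG.items():
        m=cv2.inRange(hsv,l,h)
        if c=='red': m|=cv2.inRange(hsv,(172,150,100),(180,255,255))
        n,_,st,ce=cv2.connectedComponentsWithStats(m)
        for i in range(1,n):
            if st[i,4]>20 and np.linalg.norm(ce[i]-near)<rad: o.setdefault(c,[]).append((ce[i],st[i,4]))
    return o
E
python3 - <<'E'
from h import *
np.set_printoptions(precision=4,suppress=True)
S=ctrl.get_image('scene');T=ctrl.get_image('top')
out={}
for nm,P,n,r in (('S',S,(270,243),34),('T',T,(316,200),34)):
    b=blobs(P,np.array(n),r)
    for c,v in b.items():
        print(nm,c,v); out[nm,c]=atz(P,v[0][0],.1015,True); print(out[nm,c])
loc={'yellow':(-.047,-.03),'red':(-.047,.03),'blue':(.047,-.03),'green':(.047,.03)}
def fit(keys):
    A=np.array([loc[k[1]] for k in keys]);B=np.array([out[k][:2] for k in keys])
    f=lambda p:(B-(p[:2]+A@np.array([[np.cos(p[2]),np.sin(p[2])],[-np.sin(p[2]),np.cos(p[2])]]))).ravel()
    s=least_squares(f,[.56,-.05,-.3]); return s.x,s.fun.reshape(-1,2)*1000
for w in 'S','T','ST':
    keys=[k for k in out if k[0] in w and not k==('S','red')]
    print(w,*fit(keys))
# knob by trace
for nm,P in (('S',S),('T',T)):
    m=ctrl.trace(P,'lever_knob')
    if m:
        mk=m[0]['mask'];ys,xs=np.nonzero(mk);print(nm,m[0]['p'],mk.sum(),xs.mean(),ys.mean(),xs.min(),xs.max(),ys.min(),ys.max())
E
```

```text
S yellow [(array([250.6167, 231.6833]), np.int32(60))]
[ 0.507  -0.0547  0.1015]
S blue [(array([265.9048, 258.2381]), np.int32(63))]
[ 0.5947 -0.0862  0.1015]
S green [(array([287.7121, 249.0303]), np.int32(66))]
[ 0.6148 -0.0296  0.1015]
S red [(array([270.8846, 222.1923]), np.int32(26))]
[0.523  0.0037 0.1015]
T yellow [(array([321.21, 225.96]), np.int32(100))]
[ 0.5059 -0.0556  0.1015]
T blue [(array([335.8333, 184.0111]), np.int32(90))]
[ 0.5945 -0.0872  0.1015]
T green [(array([308.8557, 174.8351]), np.int32(97))]
[ 0.6142 -0.031   0.1015]
T red [(array([293.7765, 216.3529]), np.int32(85))]
[0.5259 0.0009 0.1015]
S [ 0.5608 -0.0421 -0.3417] [[ 0.5669 -0.0132]
 [-0.2765 -0.0002]
 [-0.2904  0.0134]]
T [ 0.5601 -0.0432 -0.3427] [[ 0.1466  0.118 ]
 [ 0.2245  0.1135]
 [-0.3046 -0.2691]
 [-0.0665  0.0376]]
ST [ 0.5604 -0.0428 -0.3405] [[ 0.9384  0.6813]
 [ 0.0581  0.5903]
 [ 0.1106  0.5802]
 [-0.1581 -0.2236]
 [-0.1505 -0.4259]
 [-0.5534 -0.8534]
 [-0.245  -0.3489]]
T 0.75 362 320.0828729281768 183.18232044198896 311 331 169 206
```

```bash
cat >> h.py <<'E'
G=np.array([.5604,-.0428]);YAW=-.341
c_,s_=np.cos(YAW),np.sin(YAW)
def g2w(x,y,z): return np.array([G[0]+c_*x-s_*y,G[1]+s_*x+c_*y,z])
def w2g(X): d=np.array(X[:2])-G; return np.array([c_*d[0]+s_*d[1],-s_*d[0]+c_*d[1],X[2]])
def knob(al,ac):
    v=np.array([np.tan(al),np.tan(ac),1]);v=v/np.linalg.norm(v)
    return g2w(.155*v[0],.155*v[1],.025+.155*v[2])
def estlever(obs):
    # obs: list of (pic, px); fit tilts
    f=lambda p:np.concatenate([proj(P,knob(*p))-u for P,u in obs])
    s=least_squares(f,[0,0]);return s.x,s.fun
def knobpx(P,guess):
    g=proj(P,guess);x0,y0=int(g[0])-45,int(g[1])-45
    hsv=cv2.cvtColor(P['frame'][y0:y0+90,x0:x0+90],cv2.COLOR_BGR2HSV)
    return hsv,x0,y0
E
python3 - <<'E'
from h import *
np.set_printoptions(precision=4,suppress=True)
S=ctrl.get_image('scene');T=ctrl.get_image('top')
obs=[]
# manual centres from 4x crops
man={'S':(190+336/4,170+243/4),'T':(220+414/4,130+188/4)}
for nm,P in (('S',S),('T',T)):
    u=np.array(man[nm])-.4
    m=np.array(ctrl.mark_of(P,'lever_knob')[0]['position'])*[560,420]
    print(nm,u,m); obs.append((P,u))
for o in (obs[:1],obs[1:],obs): print(estlever(o))
print(tri([(P,u/[560,420]) for P,u in obs]), w2g(tri([(P,u/[560,420]) for P,u in obs])[0]))
print('fingertip start gate',w2g(ctrl.get_obs()['tool_pos']))
print('target', g2w(.09,0,.155))
for al in (0,.1,.2,.3,.36):
  print(al,knob(al,0),proj(T,knob(al,0)),proj(S,knob(al,0)))
E
```

```text
S [273.6  230.35] [273.896 233.982]Traceback (most recent call last):
  File "<stdin>", line 9, in <module>
IndexError: list index out of range
```

Run:
```python
from h import *
np.set_printoptions(precision=4,suppress=True)
S=ctrl.get_image('scene');T=ctrl.get_image('top')
man={'S':(190+336/4,170+243/4),'T':(220+414/4,130+188/4)}
obs=[(P,np.array(man[nm])-.4) for nm,P in (('S',S),('T',T))]
for o in (obs[:1],obs[1:],obs): print(estlever(o))
t=tri([(P,u/[560,420]) for P,u in obs]);print(t, w2g(t[0]))
o=ctrl.get_obs();print(o['tool_pos'],'target', g2w(.1,0,.155)-o['tool_pos'])
for al in (0,.36):
  print(al,knob(al,0),proj(T,knob(al,0)),proj(S,knob(al,0)))
```

```text
(array([0.2097, 0.009 ]), array([0., 0.]))
(array([ 0.2202, -0.0019]), array([0., 0.]))
(array([0.2161, 0.0021]), array([-0.2161,  0.503 , -0.3898,  0.1726]))
(array([ 0.592 , -0.0538,  0.1784]), [np.float64(0.0005506514395483739), np.float64(0.000550651439548449)]) [0.0335 0.0002 0.1784]
[0.1929 0.5945 0.2313] target [ 0.4617 -0.6707 -0.0763]
0 [ 0.5604 -0.0428  0.18  ] [317.4801 192.1212] [267.1114 220.2924]
0.36 [ 0.6119 -0.0611  0.1701] [326.099  167.6397] [277.3837 238.9876]
```

Emit:
carry_out([
  [0,0,1,0,0,-0.27,0],
  [0.63,-0.95,0.2,0,0,0,0],
  [0.63,-0.95,0,0,0,0,0],
  [0.63,-0.95,0,0,0,0,0],
  [0.63,-0.95,0,0,0,0,0],
  [0.63,-0.95,0,0,0,0,0],
  [0.63,-0.95,0,0,0,0,0],
  [0.63,-0.95,0,0,0,0,0],
  [0.63,-0.95,0,0,0,0,0],
  [0.63,-0.95,0,0,0,0,0],
  [0.63,-0.95,0,0,0,0,0],
  [0.63,-0.95,0,0,0,0,0],
], grip_force=20)

```text
t: 3.0
tool_pos: [0.3667, 0.3322, 0.2615]
tool_rot: [0.532, 3.096, 0.0]
contact_force: [0.5, -0.4, 0.1]
opening: 0.0002
```

Emit:
carry_out([
  [0.63,-0.95,0,0,0,0,0],
  [0.63,-0.95,0,0,0,0,0],
  [0.63,-0.95,0,0,0,0,0],
  [0.63,-0.95,0,0,0,0,0],
  [0.63,-0.95,0,0,0,0,0],
  [0.63,-0.95,0,0,0,0,0],
  [0.63,-0.95,0,0,0,0,0],
  [0.63,-0.95,0,0,0,0,0],
  [0.63,-0.95,0,0,0,0,0],
  [0.63,-0.95,0,0,0,0,0],
  [0.63,-0.95,0,0,0,0,0],
  [0.63,-0.95,0,0,0,0,0],
])

```text
t: 4.2
tool_pos: [0.5557, 0.0471, 0.2614]
tool_rot: [0.533, 3.096, 0.0]
contact_force: [0.4, 0.5, 0.8]
opening: 0.0002
```

Emit:
carry_out([
  [0.63,-0.95,0,0,0,0,0],
  [0.63,-0.95,0,0,0,0,0],
  [0,0,0,0,0,0,0],
  [0,0,0,0,0,0,0],
])

```text
t: 4.6
tool_pos: [0.5866, 0.0005, 0.2611]
tool_rot: [-0.534, -3.095, -0.001]
contact_force: [0.3, 0.1, -0.2]
opening: -0.0001
```

```bash
cat > st.py <<'E'
from h import *
np.set_printoptions(precision=4,suppress=True)
o=ctrl.get_obs();R=Rn.from_rotvec(o['tool_rot']).as_matrix()
print('t',o['t'],o['tool_pos'],'gate',w2g(o['tool_pos']),'F',o['contact_force'],'op',o['opening'])
print('yaw err',np.arctan2(R[1,0],R[0,0])-(np.pi+YAW),'tilt',R[:,2])
E
python3 st.py
```

```text
t 4.6 [0.5866 0.0005 0.2611] gate [0.0103 0.0495 0.2611] F [ 0.2935  0.106  -0.1857] op -9.348534043865622e-05
yaw err -0.000815861340709656 tilt [-0.0006  0.0005 -1.    ]
```

Emit:
carry_out([
  [0.66,-0.93,0,0,0,0,0],
  [0.66,-0.93,0,0,0,0,0],
  [0.66,-0.93,0,0,0,0,0],
  [0,0,0,0,0,0,0],
  [0,0,-0.8,0,0,0,0],
  [0,0,-0.8,0,0,0,0],
  [0,0,-0.8,0,0,0,0],
  [0,0,-0.8,0,0,0,0],
  [0,0,-0.6,0,0,0,0],
  [0,0,-0.4,0,0,0,0],
  [0,0,0,0,0,0,0],
])

```text
t: 5.7
tool_pos: [0.635, -0.0681, 0.1546]
tool_rot: [-0.531, -3.093, -0.0]
contact_force: [-0.6, -0.3, 0.4]
opening: 0.0001
```

```bash
python3 st.py
python3 - <<'E'
from h import *
S=ctrl.get_image('scene');T=ctrl.get_image('top')
a=cv2.resize(S['frame'][170:320,190:390],None,fx=4,fy=4,interpolation=3)
cv2.imwrite('pics/s1.png',a)
E
```

```text
t 5.7 [ 0.635  -0.0681  0.1546] gate [0.0788 0.0011 0.1546] F [-0.6263 -0.257   0.4114] op 0.00014934046723669614
yaw err 0.0009495376713899439 tilt [-0.0029  0.0008 -1.    ]
```

View pics/s1.png

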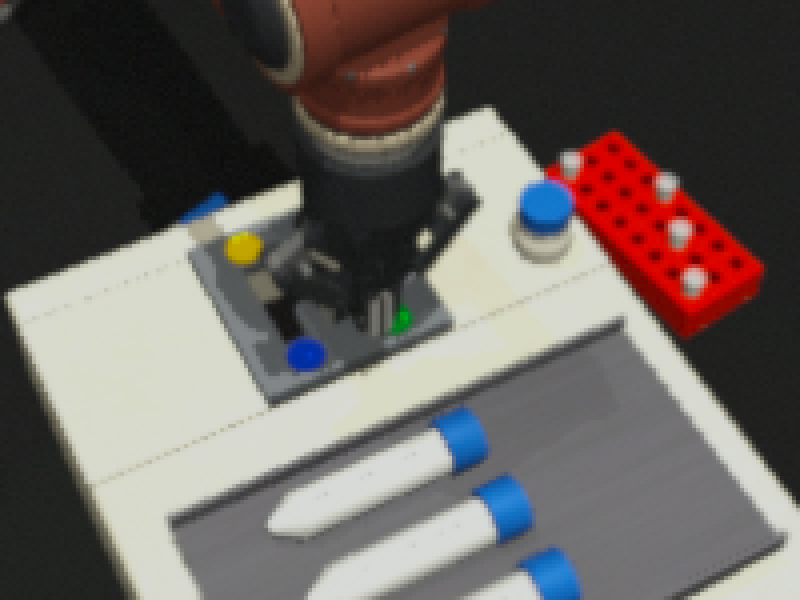

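Emit:
carry_out([
  [-0.15,0.052,0,0,0,0,0],
  [-0.15,0.052,0,0,0,0,0],
  [-0.15,0.052,0,0,0,0,0],
  [-0.15,0.052,0,0,0,0,0],
  [-0.15,0.052,0,0,0,0,0],
  [-0.15,0.052,0,0,0,0,0],
  [-0.15,0.052,0,0,0,0,0],
])

```text
t: 6.5
tool_pos: [0.6107, -0.0602, 0.1575]
tool_rot: [0.532, 3.093, -0.0]
contact_force: [2.5, -0.3, 2.4]
opening: 0.0001
```

Emit:
carry_out([
  [-0.15,0.052,0,0,0,0,0],
  [-0.15,0.052,0,0,0,0,0],
  [-0.15,0.052,0,0,0,0,0],
  [-0.15,0.052,0,0,0,0,0],
  [0,0,0,0,0,0,0],
])

```text
t: 7.0
tool_pos: [0.5943, -0.0545, 0.1561]
tool_rot: [-0.532, -3.095, -0.0]
contact_force: [0.6, -0.2, 0.8]
opening: 0.0003
```

```bash
python3 st.py
python3 - <<'E'
from h import *
S=ctrl.get_image('scene');T=ctrl.get_image('top');W=ctrl.get_image('wrist')
a=cv2.resize(S['frame'][190:280,220:340],None,fx=5,fy=5,interpolation=3)
b=cv2.resize(T['frame'][130:280,220:420],None,fx=4,fy=4,interpolation=3)
cv2.imwrite('pics/s2.png',a);cv2.imwrite('pics/t2.png',b);cv2.imwrite('pics/w2.png',W['frame'])
for P in (S,T,W):
    for n in ('lever_knob','lever_at_gate'):
        m=ctrl.mark_of(P,n); print(n,[(round(k['p'],2),np.array(k['position'])*[560,420]) for k in m[:2]])
print(W['hand_eye'],W['fx'],W['cx'],W['cy'],W['k1'])
E
```

```text
t 7.0 [ 0.5943 -0.0545  0.1561] gate [0.0358 0.0003 0.1561] F [ 0.5833 -0.2341  0.8435] op 0.00031675839863603623
yaw err 0.0003389400621363059 tilt [-0.0007  0.0002 -1.    ]
lever_knob []
lever_at_gate [(0.36, array([270.984, 241.92 ])), (0.36, array([271.824, 263.718]))]
lever_knob [(0.4, array([319.424, 188.286]))]
lever_at_gate []
lever_knob [(0.89, array([274.288, 240.282]))]
lever_at_gate [(0.77, array([275.128, 177.114])), (0.26, array([275.408, 239.4  ]))]
[[-7.40608208e-06 -9.61494857e-01 -2.74822925e-01  6.99762999e-02]
 [ 9.99999889e-01 -1.36427479e-04  4.50356309e-04  6.81132114e-04]
 [-4.70508674e-04 -2.74822891e-01  9.61494751e-01 -1.43355734e-01]
 [ 0.00000000e+00  0.00000000e+00  0.00000000e+00  1.00000000e+00]] 369.1931650187044 272.9831528221627 216.16414514720407 0.006287341142294803
```

View pics/w2.png

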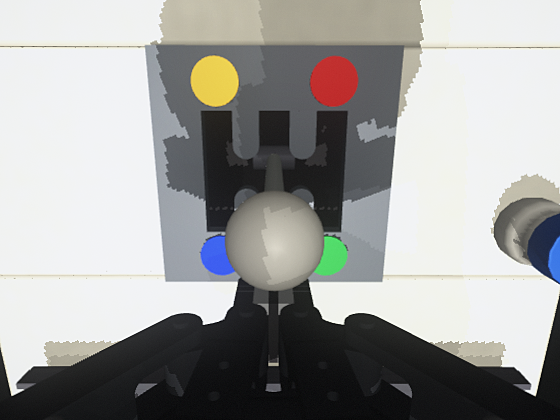

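View pics/s2.png

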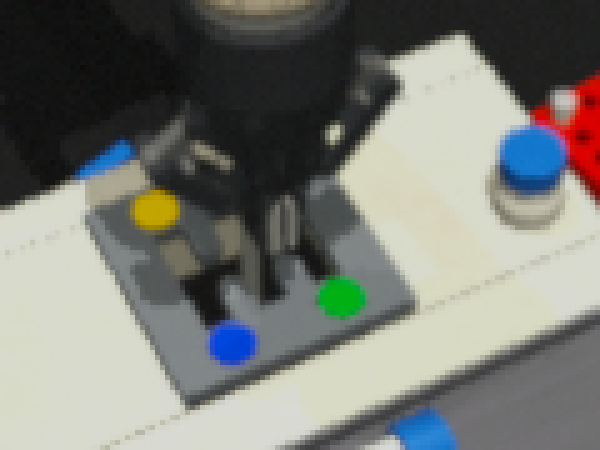

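```bash
cat > lv.py <<'E'
from h import *
import sys
np.set_printoptions(precision=4,suppress=True)
def wrist():
    o=ctrl.get_obs();W=ctrl.get_image('wrist')
    M=np.eye(4);M[:3,:3]=Rn.from_rotvec(o['tool_rot']).as_matrix();M[:3,3]=o['tool_pos']
    C=M@np.array(W['hand_eye']);W['R']=C[:3,:3].T;W['t']=-C[:3,:3].T@C[:3,3];return W,o
W,o=wrist()
cv2.imwrite('pics/w_%s.png'%sys.argv[1],W['frame'])
print('t',o['t'],'gate',w2g(o['tool_pos']),'F',o['contact_force'])
m=ctrl.mark_of(W,'lever_knob');a=ctrl.mark_of(W,'lever_at_gate')
for k in m[:1]:
    u=np.array(k['position'])*[560,420];e=estlever([(W,u)]);print('mark',k['p'],u,e[0],w2g(knob(*e[0])))
tr=ctrl.trace(W,'lever_knob')
if tr:
    mk=tr[0]['mask'].astype(np.uint8)
    d=cv2.distanceTransform(mk,cv2.DIST_L2,5);_,r,_,pt=cv2.minMaxLoc(d);e=estlever([(W,np.array(pt,float))])
    print('trace',tr[0]['p'],pt,r,e[0])
for k in a[:1]: print('at_gate',k['p'],w2g(atz(W,k['position'],.1)))
b=blobs(W,np.array([280,210]),400)
loc={'yellow':(-.047,-.03),'red':(-.047,.03),'blue':(.047,-.03),'green':(.047,.03)}
for c,v in b.items():
    v=max(v,key=lambda q:q[1]);print(c,v[1],w2g(atz(W,v[0],.1015,True))[:2]-loc[c])
E
python3 lv.py 3
```

```text
t 7.45 gate [0.0362 0.0003 0.1559] F [ 1.0407 -1.1076 -0.2953]
mark 0.68 [272.608 239.106] [0.0556 0.0057] [0.0086 0.0009 0.1798]
trace 0.9 (274, 240) 48.93489074707031 [0.0578 0.0088]
at_gate 0.78 [0.003  0.0024 0.1   ]
yellow 1929 [-0.0015  0.0014]
blue 894 [-0.0007 -0.0018]
green 850 [-0.0004  0.0049]
red 1889 [-0.0014  0.0016]
```

Emit:
carry_out([
  [-0.11,0.04,0,0,0,0,0],
  [-0.11,0.04,0,0,0,0,0],
  [-0.11,0.04,0,0,0,0,0],
  [0,0,0,0,0,0,0],
])

```text
t: 8.05
tool_pos: [0.5866, -0.0517, 0.1568]
tool_rot: [0.533, 3.095, -0.0]
contact_force: [1.3, -0.5, 1.9]
opening: -0.0
```

```bash
python3 lv.py 4
```

```text
t 8.05 gate [0.0277 0.0004 0.1568] F [ 1.3479 -0.5337  1.8825]
mark 0.76 [272.496 238.686] [0.0007 0.0059] [0.0001 0.0009 0.18  ]
trace 0.95 (273, 241) 48.331790924072266 [0.0062 0.007 ]
at_gate 0.7 [-0.0015  0.0029  0.1   ]
yellow 1843 [-0.0015  0.0014]
blue 993 [-0.0005 -0.0006]
green 964 [-0.0003  0.0035]
red 1800 [-0.0014  0.0016]
```

Emit:
carry_out([
  [0.377,-0.134,0,0,0,0,0],
  [0.377,-0.134,0,0,0,0,0],
  [0.167,0.471,0,0,0,0,0],
  [0.167,0.471,0,0,0,0,0],
  [0.167,0.471,0,0,0,0,0],
  [0.167,0.471,0,0,0,0,0],
  [-0.45,0.16,0,0,0,0,0],
  [-0.45,0.16,0,0,0,0,0],
  [-0.45,0.16,0,0,0,0,0],
  [-0.45,0.16,0,0,0,0,0],
  [0,0,0,0,0,0,0],
])

```text
t: 9.35
tool_pos: [0.5755, 0.005, 0.1562]
tool_rot: [-0.532, -3.096, 0.0]
contact_force: [0.6, -0.3, -0.5]
opening: 0.0
```

```bash
python3 lv.py 5
```

```text
t 9.35 gate [-0.0017  0.0501  0.1562] F [ 0.5643 -0.2986 -0.4651]
mark 0.87 [137.984 316.68 ] [0.0041 0.0106] [0.0006 0.0016 0.18  ]
trace 0.94 (132, 301) 29.559694290161133 [-0.0367  0.0005]
at_gate 0.81 [-0.0022  0.0013  0.1   ]
yellow 1644 [-0.0014  0.0014]
blue 3285 [0.0057 0.1987]
green 155 [-0.0056 -0.0068]
red 8650 [0.0331 0.1631]
```

View pics/w_5.png

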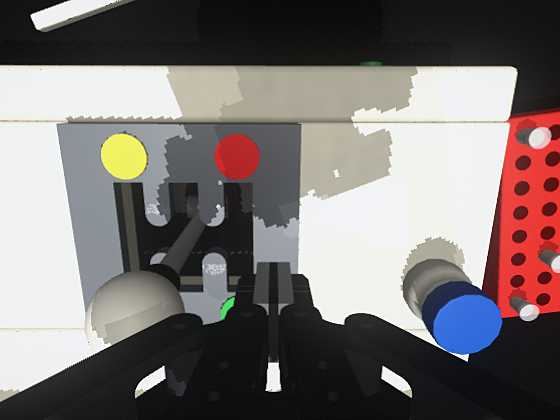

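Emit:
carry_out([
  [-0.067,-0.188,0,0,0,0,0],
  [-0.067,-0.188,0,0,0,0,0],
  [-0.067,-0.188,0,0,0,0,0],
  [-0.055,-0.15,0,0,0,0,0],
  [-0.055,-0.15,0,0,0,0,0],
  [-0.055,-0.15,0,0,0,0,0],
  [-0.055,-0.15,0,0,0,0,0],
  [-0.055,-0.15,0,0,0,0,0],
  [-0.055,-0.15,0,0,0,0,0],
  [0,0,0,0,0,0,0],
])

```text
t: 10.55
tool_pos: [0.5637, -0.0325, 0.1563]
tool_rot: [-0.534, -3.096, 0.001]
contact_force: [1.0, 0.8, 0.0]
opening: 0.0002
```

```bash
python3 lv.py 6
```

```text
t 10.55 gate [-0.0003  0.0108  0.1563] F [1.0364 0.788  0.024 ]
mark 0.77 [188.776 308.406] [-0.0039 -0.125 ] [-0.0006 -0.0193  0.1788]
trace 0.56 (203, 289) 26.968996047973633 [-0.0559 -0.0882]
at_gate 0.61 [-0.0028 -0.0079  0.1   ]
yellow 1639 [-0.0013  0.0014]
blue 2442 [0.0064 0.2022]
green 193 [-0.0051  0.0092]
red 1606 [-0.0013  0.0016]
```

View pics/w_6.png

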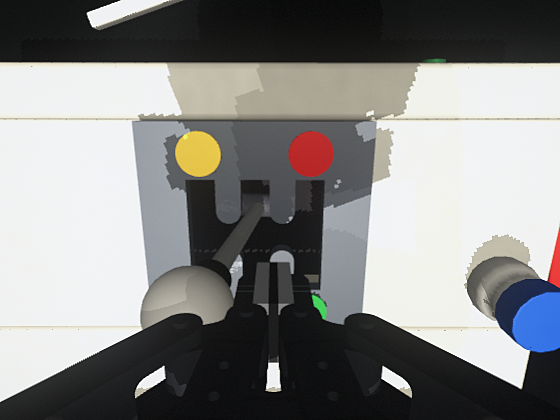

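Emit:
carry_out([
  [-0.055,-0.15,-0.02,0,0,0,0],
  [-0.055,-0.15,-0.02,0,0,0,0],
  [-0.055,-0.15,-0.02,0,0,0,0],
  [-0.055,-0.15,-0.02,0,0,0,0],
  [-0.055,-0.15,-0.02,0,0,0,0],
  [-0.055,-0.15,-0.02,0,0,0,0],
  [-0.055,-0.15,-0.02,0,0,0,0],
  [-0.027,-0.075,0,0,0,0,0],
  [0,0,0,0,0,0,0],
])

```text
t: 11.65
tool_pos: [0.5533, -0.0604, 0.1523]
tool_rot: [-0.533, -3.095, 0.001]
contact_force: [0.0, 0.9, -1.0]
opening: -0.0001
```

```bash
python3 lv.py 7
```

```text
t 11.65 gate [-0.0008 -0.019   0.1523] F [ 0.0337  0.9246 -1.0163]
mark 0.75 [189.112 309.918] [ 0.0088 -0.3271] [ 0.0013 -0.0498  0.1718]
trace 0.79 (209, 291) 26.393798828125 [-0.0521 -0.2714]
at_gate 0.75 [-0.0033 -0.0205  0.1   ]
yellow 1693 [-0.0014  0.0015]
green 597 [-0.0058  0.0002]
red 1681 [-0.0013  0.0016]
```

View pics/w_7.png

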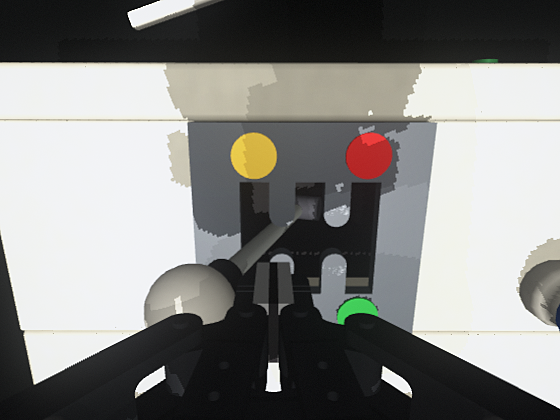

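Emit:
carry_out([
  [-0.032,-0.09,0,0,0,0,0],
  [-0.032,-0.09,0,0,0,0,0],
  [-0.032,-0.09,0,0,0,0,0],
  [0,0,0,0,0,0,0],
])

```text
t: 12.25
tool_pos: [0.551, -0.067, 0.1526]
tool_rot: [-0.533, -3.096, 0.0]
contact_force: [-0.5, 1.9, -1.0]
opening: 0.0001
```

```bash
python3 lv.py 8
```

```text
t 12.25 gate [-0.0007 -0.026   0.1526] F [-0.5422  1.8767 -1.0454]
mark 0.65 [190.624 304.92 ] [ 0.0061 -0.3749] [ 0.0009 -0.0568  0.1692]
trace 0.57 (208, 289) 27.9844970703125 [-0.0486 -0.324 ]
at_gate 0.62 [-0.0031 -0.0256  0.1   ]
yellow 1695 [-0.0014  0.0015]
green 590 [-0.006   0.0026]
red 1681 [-0.0013  0.0016]
```

Emit:
carry_out([
  [0.134,0.377,0,0,0,0,0],
  [0.415,-0.147,0,0,0,0,0],
  [0.415,-0.147,0,0,0,0,0],
  [0.415,-0.147,0,0,0,0,0],
  [0.415,-0.147,0,0,0,0,0],
  [0.415,-0.147,0,0,0,0,0],
  [-0.137,-0.385,-0.06,0,0,0,0],
  [-0.137,-0.385,-0.06,0,0,0,0],
  [-0.137,-0.385,-0.06,0,0,0,0],
  [-0.137,-0.385,-0.06,0,0,0,0],
  [0,0,0,0,0,0,0],
])

```text
t: 13.55
tool_pos: [0.5918, -0.1157, 0.1465]
tool_rot: [-0.536, -3.095, 0.0]
contact_force: [0.3, -0.5, -0.0]
opening: 0.0004
```

```bash
python3 lv.py 9
```

```text
t 13.55 gate [ 0.054  -0.0582  0.1465] F [ 0.2944 -0.4701 -0.0044]
mark 0.59 [280.28  162.498] [ 0.0012 -0.3624] [ 0.0002 -0.055   0.1699]
trace 0.64 (277, 162) 51.331787109375 [ 0.0005 -0.3698]
at_gate 0.58 [-0.002  -0.0271  0.1   ]
yellow 2331 [-0.0016  0.0016]
blue 1504 [-0.0014  0.0014]
green 1537 [-0.0013  0.0016]
red 2327 [-0.0015  0.0018]
```

View pics/w_9.png

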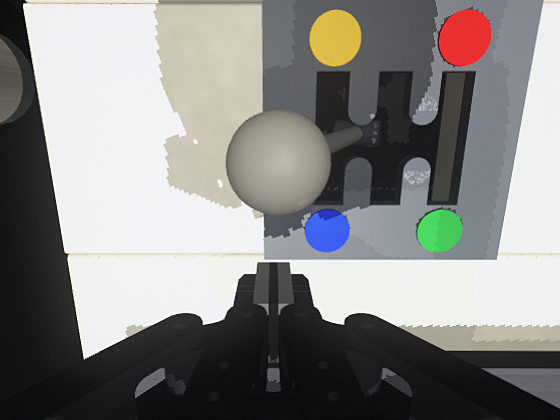

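Emit:
carry_out([
  [-0.377,0.134,0,0,0,0,0],
  [-0.377,0.134,0,0,0,0,0],
  [-0.151,0.054,0,0,0,0,0],
  [-0.151,0.054,0,0,0,0,0],
  [-0.151,0.054,0,0,0,0,0],
  [-0.151,0.054,0,0,0,0,0],
  [-0.151,0.054,0,0,0,0,0],
  [0,0,0,0,0,0,0],
])

```text
t: 14.55
tool_pos: [0.5549, -0.1008, 0.1472]
tool_rot: [0.533, 3.096, -0.0]
contact_force: [0.8, -1.3, 0.9]
opening: 0.0004
```

```bash
python3 lv.py 10
```

```text
t 14.55 gate [ 0.0142 -0.0565  0.1472] F [ 0.8483 -1.319   0.9159]
mark 0.57 [274.904 238.098] [-0.091  -0.3646] [-0.0132 -0.0551  0.1693]
trace 0.79 (273, 239) 47.534889221191406 [-0.0884 -0.3691]
at_gate 0.69 [-0.0096 -0.0271  0.1   ]
yellow 1915 [-0.0015  0.0016]
blue 971 [-0.0023  0.0039]
green 1304 [-0.0012  0.0016]
red 1925 [-0.0014  0.0017]
```

Emit:
carry_out([
  [-0.151,0.054,0,0,0,0,0],
  [-0.151,0.054,0,0,0,0,0],
  [-0.151,0.054,0,0,0,0,0],
  [-0.151,0.054,0,0,0,0,0],
  [-0.151,0.054,0,0,0,0,0],
  [-0.151,0.054,0,0,0,0,0],
  [-0.151,0.054,0,0,0,0,0],
  [-0.151,0.054,0,0,0,0,0],
  [0,0,0,0,0,0,0],
])

```text
t: 15.65
tool_pos: [0.5238, -0.0895, 0.1466]
tool_rot: [-0.532, -3.094, -0.001]
contact_force: [0.2, 0.0, -1.2]
opening: -0.0001
```

Emit:
carry_out([
  [-0.075,0.027,0,0,0,0,0],
  [-0.075,0.027,0,0,0,0,0],
  [0,0,0,0,0,0,0],
])

```text
t: 15.95
tool_pos: [0.5208, -0.0885, 0.1468]
tool_rot: [-0.532, -3.095, -0.0]
contact_force: [1.0, -0.7, -1.3]
opening: 0.0
```

```bash
python3 lv.py 11
```

```text
t 15.95 gate [-0.0221 -0.0563  0.1468] F [ 0.9592 -0.7071 -1.3059]
mark 0.92 [279.104 233.982] [-0.3409 -0.3708] [-0.0487 -0.0533  0.1622]
trace 0.6 (277, 233) 45.94108963012695 [-0.3434 -0.3766]
at_gate 0.9 [-0.0285 -0.0279  0.1   ]
yellow 1388 [-0.0024  0.0029]
blue 612 [-0.1848 -0.0038]
green 116 [-0.1446  0.0483]
red 1649 [-0.0013  0.0017]
```

View pics/w_11.png

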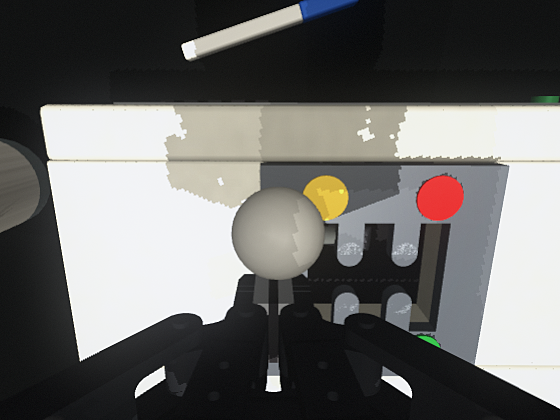

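Emit:
carry_out([
  [-0.04,0.014,0,0,0,0,0],
  [-0.04,0.014,0,0,0,0,0],
  [0,0,0,0,0,0,0],
])

```text
t: 16.45
tool_pos: [0.5191, -0.0879, 0.1467]
tool_rot: [0.533, 3.096, 0.0]
contact_force: [2.3, -0.7, -1.8]
opening: -0.0002
```

Emit:
carry_out([
  [-0.04,0.014,0,0,0,0,0],
  [0,0,0,0,0,0,0],
])

```text
t: 16.65
tool_pos: [0.5183, -0.0876, 0.1467]
tool_rot: [0.533, 3.095, 0.0]
contact_force: [5.4, -0.7, -3.7]
opening: -0.0
```

```bash
python3 lv.py 12
```

```text
t 16.65 gate [-0.0247 -0.0563  0.1467] F [ 5.3875 -0.6749 -3.6755]
mark 0.67 [278.88  231.294] [-0.3651 -0.3744] [-0.0519 -0.0534  0.1609]
trace 0.87 (278, 233) 45.937992095947266 [-0.3608 -0.3761]
at_gate 0.87 [-0.0305 -0.0255  0.1   ]
yellow 1251 [-0.0027  0.0034]
blue 790 [-0.1865 -0.0024]
green 130 [-0.145   0.0485]
red 1632 [-0.0013  0.0017]
```

Emit:
carry_out([
  [-0.025,0.009,0,0,0,0,0],
  [0,0,0,0,0,0,0],
])

```text
t: 17.05
tool_pos: [0.5181, -0.0875, 0.1467]
tool_rot: [0.533, 3.094, -0.0]
contact_force: [6.6, -1.9, -4.4]
opening: -0.0
```

```bash
python3 lv.py 13
```

```text
t 17.05 gate [-0.0249 -0.0563  0.1467] F [ 6.6114 -1.8649 -4.3893]
mark 0.91 [276.584 233.898] [-0.3606 -0.38  ] [-0.0512 -0.0543  0.1609]
trace 0.95 (278, 233) 45.337989807128906 [-0.3628 -0.3765]
at_gate 0.74 [-0.0306 -0.0265  0.1   ]
yellow 1237 [-0.0028  0.0035]
blue 800 [-0.1867 -0.0024]
green 115 [-0.145   0.0483]
red 1634 [-0.0013  0.0017]
```

At the stop: the force rose and the tip stopped advancing. Now I draw clear.

Emit:
carry_out([
  [0.15,-0.054,0,0,0,0,0],
  [0.37,-0.134,0,0,0,0,0],
  [0.6,-0.21,0,0,0,0,0],
  [0.6,-0.21,0,0,0,0,0],
  [0,0,0.8,0,0,0,0],
  [0,0,1,0,0,0,0],
  [0,0,1,0,0,0,0],
  [0,0,1,0,0,0,0],
  [0,0,1,0,0,0,0],
  [0,0,1,0,0,0,0],
  [0,0,0,0,0,0,0],
])

```text
t: 18.35
tool_pos: [0.5624, -0.1033, 0.2969]
tool_rot: [0.532, 3.089, -0.002]
contact_force: [0.4, 0.2, 1.5]
opening: -0.0003
```

```bash
python3 lv.py 14
```

```text
t 18.35 gate [ 0.0221 -0.0563  0.2969] F [0.4379 0.2409 1.4652]
mark 0.71 [276.696 102.312] [-0.3696 -0.371 ] [-0.0526 -0.0529  0.1609]
trace 0.63 (301, 211) 11.984498977661133 [ 0.167  -0.2281]
at_gate 0.61 [-0.0265 -0.0256  0.1   ]
yellow 435 [-0.0017  0.0045]
blue 1233 [-0.0067  0.2012]
green 485 [-0.0013  0.0015]
red 3225 [0.0461 0.161 ]
```

Emit:
carry_out([
  [-0.3,0.9,0,0,0,0,0],
  [-0.3,0.9,0,0,0,0,0],
  [-0.3,0.9,0,0,0,0,0],
  [-0.3,0.9,0,0,0,0,0],
  [-0.3,0.9,0,0,0,0,0],
  [-0.3,0.9,0,0,0,0,0],
  [-0.3,0.9,0,0,0,0,0],
  [-0.3,0.9,0,0,0,0,0],
  [-0.3,0.9,0,0,0,0,0],
  [-0.3,0.9,0,0,0,0,0],
  [-0.3,0.9,0,0,0,0,0],
  [0,0,0,0,0,0,0],
])

```text
t: 19.75
tool_pos: [0.4765, 0.1466, 0.2899]
tool_rot: [-0.527, -3.094, 0.001]
contact_force: [0.4, -0.7, 0.4]
opening: -0.0002
```

```bash
python3 st.py
python3 - <<'E'
from h import *
np.set_printoptions(precision=4,suppress=True)
S=ctrl.get_image('scene');T=ctrl.get_image('top')
a=cv2.resize(S['frame'][170:320,190:390],None,fx=4,fy=4,interpolation=3)
b=cv2.resize(T['frame'][130:280,220:420],None,fx=4,fy=4,interpolation=3)
cv2.imwrite('pics/s9.png',a);cv2.imwrite('pics/t9.png',b);cv2.imwrite('pics/tf9.png',T['frame'])
for n,z in (('jar',.09),('bottle',0),('rack',0),('pen',0)):
    for P in (S,T):
        m=ctrl.mark_of(P,n); print(n,[(round(k['p'],2),atz(P,k['position'],z)) for k in m[:1]])
for P in (S,T):
    m=ctrl.mark_of(P,'lever_knob')
    if m: u=np.array(m[0]['position'])*[560,420];print(u,m[0]['p'],estlever([(P,u)])[0])
E
```

```text
t 19.75 [0.4765 0.1466 0.2899] gate [-0.1424  0.1505  0.2899] F [ 0.357  -0.7385  0.4231] op -0.0002340861393280617
yaw err 0.0034779916330851535 tilt [-0.0034  0.0001 -1.    ]
jar [(0.54, array([0.637 , 0.0835, 0.09  ]))]
jar [(0.76, array([0.6366, 0.0855, 0.09  ]))]
bottle [(0.83, array([ 0.4277, -0.2796,  0.    ]))]
bottle [(0.92, array([ 0.4418, -0.285 ,  0.    ]))]
rack [(0.66, array([0.6598, 0.1887, 0.    ]))]
rack [(0.6, array([0.6552, 0.1977, 0.    ]))]
pen []
pen [(0.85, array([ 0.4011, -0.0643,  0.    ]))]
[238.   220.29] 0.5 [-0.3412 -0.399 ]
[334.712 229.614] 0.83 [-0.3879 -0.3953]
```

View pics/t9.png

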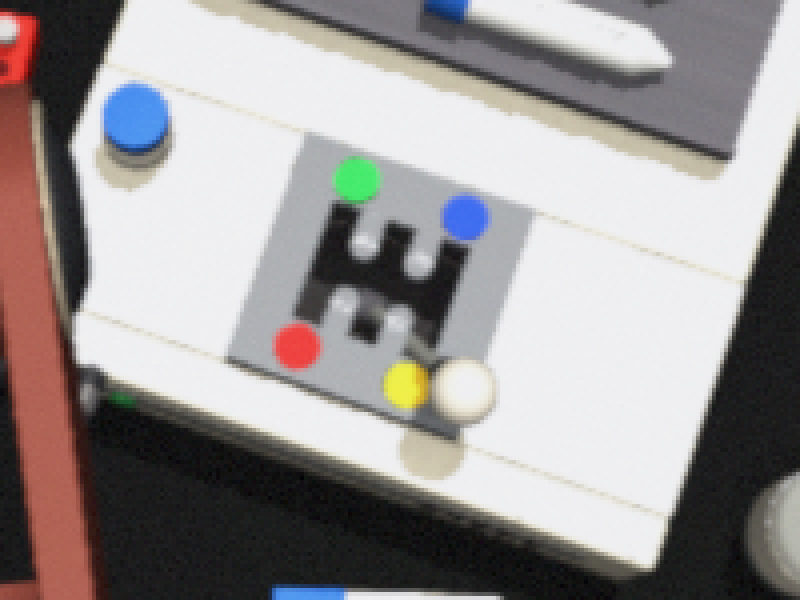

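View pics/s9.png

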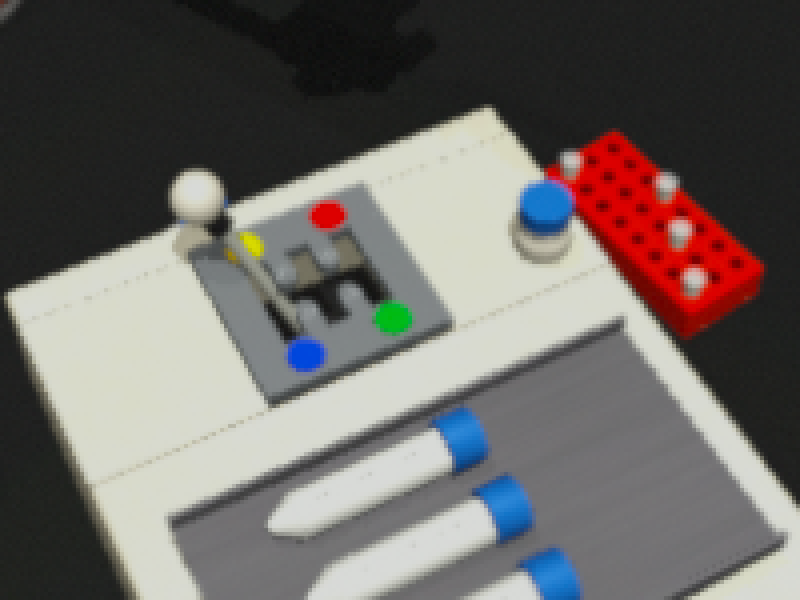

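View pics/w_14.png

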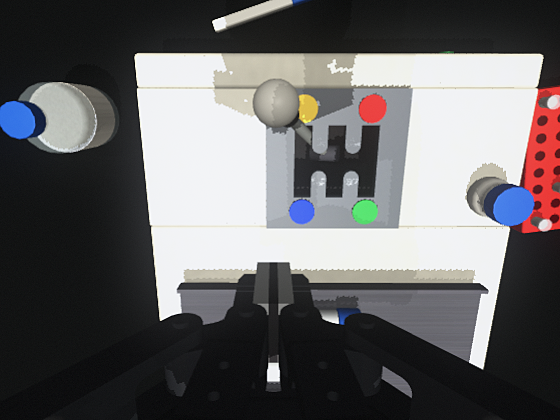

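Run:
```python
from h import *
S=ctrl.get_image('scene');T=ctrl.get_image('top')
o=[(S,np.array([238.85,218.85])),(T,np.array([335.85,227.35]))]
print(estlever(o[:1])[0],estlever(o[1:])[0],estlever(o))
ctrl.finish_job()
```

```text
[-0.36009381 -0.37561692] [-0.35354519 -0.39481811] (array([-0.35398772, -0.38636442]), array([-0.42544375,  0.58079484, -0.58596519, -0.12705658]))
the job is handed in; nothing more can be done
```

The lever is home at the end of the yellow slot (front right), and I've handed the job in; it took about 20 s of the 58 s allowed. With the fingers shut, I pushed it forward out of the middle column's back slot into neutral. I then pushed it across to the yellow column and forward until it met the stop. It stayed out of the other three colours' slots.

**At the stop:** the last small push raised the contact force to about 8 N and the tip hardly moved further. The highest force I read was about that.

**After drawing clear:** the top and scene pictures together put the lever at about -0.354 rad along and -0.386 rad across. The expected home position is about -0.34 and -0.38. The jar, bottle, rack and pen showed within measurement noise of where they started, and the contact force was back to its noise level.

**Checks that disagreed:** the knob-finding network gave along tilts from -0.34 to -0.39 depending on the camera. The knob outline was unreliable when partly hidden, and in the last wrist picture it picked out the wrong spot. I relied on knob centres picked by eye and on the force at the stop instead.

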